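# Load the rocking mixer and lock its hold-down bar

## Task

Put the two blood sample tubes on the rocking mixer: take them off the slanted rest and lay one in each outer groove of the mixer's rails, leaving the middle groove empty so that the platform stays balanced, with the glass bodies lying flat in both rails and the caps clear of them. Then swing the hold-down bar over onto the tubes and push the cam lever through its quarter turn to the stop so that its nose locks the bar; do not knock the things standing around.

Things in the scene. Friction and masses are not known exactly. Their poses are not given: they have to be found in the camera images.
- tube_rest: Fixed white slanted tube rest, 88 x 114 mm, 78 mm high with tubes, its slope rising to the left. Origin: centre of its underside; x points up the slope (level), y along its two cross rails, z up. V-slots at y = +24 and -24 mm hold one tube each, inclined 30 degrees, cap up the slope, bottom end on a front lip. The rails (5 mm thick) are 14 and 56 mm from the tube's bottom end; fingers fit beside and below the tube between them.
- sample_a: Capped blood sample tube, 84 mm long: glass body 12.4 mm across for 70 mm from the bottom end, then a cap 16 mm across and 14 mm long; about 16 g. Starts in one slot of the rest. Origin: centre of its bottom end; z runs along the tube to the cap.
- sample_b: Second sample tube, same shape and size as sample_a, in the other slot of the rest; origin and axes likewise. Either tube may go in either outer groove, cap to the front or the back. Behind the rest stands an incubator 195 mm high (from world x = 0.637 m, y above 0.36 m), and a wall shelf hangs 505 mm above the table from x = 0.639 m backwards: keep the hand clear of both.
- sample_a_mid (a point): Point on the axis of sample_a, 35 mm from its bottom end: the middle of the glass body, midway between the rails of the rest. Axes as sample_a.
- sample_b_mid (a point): Point on the axis of sample_b, 35 mm from its bottom end. Axes as sample_b.
- mixer: Fixed rocking mixer: white housing 150 x 186 mm; level aluminium platform 140 x 220 mm, top 62 mm above the table. Origin: centre of its underside; x to its back (away from the control panel), y to its left, z up. Two grey rails along y at x = -20 and +20 mm (5 mm thick, tops at z = 95 mm), each with three 90-degree V-notches 11.8 mm deep, 23.6 mm wide, at y = -36, 0, +36 mm.
- groove_left (a point): Centre of the left outer groove, at (0, 36, 92) mm in the mixer's frame, axes as the mixer: a tube lying along x across both rails has its axis at this height, and the middle of its glass body belongs here (12 mm either way along x keeps the cap off the rails).
- groove_right (a point): Centre of the right outer groove, at (0, -36, 92) mm in the mixer's frame, axes as the mixer; otherwise like groove_left.
- hold_bar (a joint): Angle (rad) of the hold-down bar, a steel wire bail with a black rubber sleeve: 0 = down and level (stop), sleeve 1 mm over the tubes; start 1.64 to 1.74 = open, leaning back a little (stop 1.75). It weighs 90 g; well past upright it sinks shut slowly by itself and stays down. Its arms are at the mixer's y = -64 and +64 mm; the left one carries a flat steel tongue for the cam lever.
- bar_hinge (a point): Middle of the bar's hinge axis, at (58, 0, 106) mm in the mixer's frame; the axis is parallel to the mixer's y. Axes as the mixer.
- hold_bar_mid (a point): Middle of the rubber sleeve, on its axis, 58 mm from the hinge axis; the sleeve is 13.6 mm thick and 104 mm long along the mixer's y, free to be pinched or pushed. When down it is at (0, 0, 106) mm in the mixer's frame. Axes turn with the bar.
- cam_lever (a joint): Angle (rad) of the cam lever: 0 = open, handle to the mixer's front (-x); 1.57 = locked at its end stop, handle out to the left (+y), nose over the bar's tongue. Starts at 0 to 0.15; turns clockwise seen from above, needs about 3 N at the grip, stays where it is left. If it is turned first, its nose blocks the bar.
- cam_lever_grip (a point): Middle of the lever's black grip (46 mm long along the lever, 18 mm wide, 14 mm high), 75 mm from the lever's turning axis; its x axis points from the grip to the turning axis, z up.
- lever_axis (a point): Point on the lever's vertical turning axis at the height of the grip, at (-14, 92, 116.5) mm in the mixer's frame; axes as the mixer.
- dropper_bottle: Bystander: brown dropper bottle with black bulb, 33 mm wide, 102 mm high; origin: centre of its underside.
- timer: Bystander: small bench timer lying face up, 58 x 68 x 18 mm; origin: centre of its underside.
- vial_10: Bystander: white dropper vial, 23 mm wide, 57 mm high; origin: centre of its underside.
- label_maker: Bystander: label printer, 91 x 140 x 34 mm; origin: centre of its underside.

How it is judged:
On the way, in this order (a step that is already met when the one before it is completed fails the run):
1. one tube is laid in an outer groove ((((x of sample_a_mid in the frame of groove_left between -0.012 and 0.012 m and y of sample_a_mid in the frame of groove_left between -0.004 and 0.004 m and z of sample_a_mid in the frame of groove_left between -0.004 and 0.004 m and angle between sample_a's own z axis and vertical between 1.5 and 1.64 rad) or (x of sample_a_mid in the frame of groove_right between -0.012 and 0.012 m and y of sample_a_mid in the frame of groove_right between -0.004 and 0.004 m and z of sample_a_mid in the frame of groove_right between -0.004 and 0.004 m and angle between sample_a's own z axis and vertical between 1.5 and 1.64 rad)) or ((x of sample_b_mid in the frame of groove_left between -0.012 and 0.012 m and y of sample_b_mid in the frame of groove_left between -0.004 and 0.004 m and z of sample_b_mid in the frame of groove_left between -0.004 and 0.004 m and angle between sample_b's own z axis and vertical between 1.5 and 1.64 rad) or (x of sample_b_mid in the frame of groove_right between -0.012 and 0.012 m and y of sample_b_mid in the frame of groove_right between -0.004 and 0.004 m and z of sample_b_mid in the frame of groove_right between -0.004 and 0.004 m and angle between sample_b's own z axis and vertical between 1.5 and 1.64 rad)))), for 0.2 s.
2. both tubes are laid, one in each outer groove (((x of sample_a_mid in the frame of groove_left between -0.012 and 0.012 m and y of sample_a_mid in the frame of groove_left between -0.004 and 0.004 m and z of sample_a_mid in the frame of groove_left between -0.004 and 0.004 m and angle between sample_a's own z axis and vertical between 1.5 and 1.64 rad) or (x of sample_a_mid in the frame of groove_right between -0.012 and 0.012 m and y of sample_a_mid in the frame of groove_right between -0.004 and 0.004 m and z of sample_a_mid in the frame of groove_right between -0.004 and 0.004 m and angle between sample_a's own z axis and vertical between 1.5 and 1.64 rad)) and ((x of sample_b_mid in the frame of groove_left between -0.012 and 0.012 m and y of sample_b_mid in the frame of groove_left between -0.004 and 0.004 m and z of sample_b_mid in the frame of groove_left between -0.004 and 0.004 m and angle between sample_b's own z axis and vertical between 1.5 and 1.64 rad) or (x of sample_b_mid in the frame of groove_right between -0.012 and 0.012 m and y of sample_b_mid in the frame of groove_right between -0.004 and 0.004 m and z of sample_b_mid in the frame of groove_right between -0.004 and 0.004 m and angle between sample_b's own z axis and vertical between 1.5 and 1.64 rad))), for 0.2 s.
3. the hold-down bar is down over the two tubes (all of step 2 and value of joint hold_bar below 0.06 rad), for 0.2 s.
4. the cam lever is at its end stop, over the bar's tongue (all of step 3 and value of joint cam_lever above 1.5 rad), for 0.2 s.
At the end, for the whole second after the job is handed in: Each tube lies at rest in one of the two outer grooves (middle of its body within 12 mm along the groove, 4 mm sideways and in height of the groove's point, level within 4 degrees), one in each, released; the hold-down bar is down (joint under 0.06 rad); the cam lever is at its stop (over 1.50 rad) (all of step 4 and linear speed of each of sample_a, sample_b below 0.02 m/s and contact force between each of sample_a, sample_b and the fingers below 0.1 N); the robot touches nothing.
It fails at once if the dropper bottle is knocked or shifted by more than 25 mm (distance of dropper_bottle from where it was at the start of the episode above 0.025 m).
It fails at once if the timer is knocked or shifted by more than 25 mm (distance of timer from where it was at the start of the episode above 0.025 m).
It fails at once if the vial 10 is knocked or shifted by more than 25 mm (distance of vial_10 from where it was at the start of the episode above 0.025 m).
It fails at once if the label maker is knocked or shifted by more than 25 mm (distance of label_maker from where it was at the start of the episode above 0.025 m).
It also fails if it takes over 72 s, if anything falls off the work surface, if the arm or the gripper's body presses on something with over 40 N, if the wrist force passes 120 N, or if a joint passes its speed limit or range.

## Robot

A 6-joint arm with a two-finger parallel gripper is mounted at the origin on a cart in front of the work surface, level with it; the furniture and walls round the work are solid. World frame = base frame: x ahead of the robot, y to its left, z up, the work surface at z = 0. Lengths are in m, angles in rad, forces in N, time in s.
With the tool pointing down it reaches from about 0.225 to 0.875 m from the base axis. Payload 3.4 kg.
Tool frame: the origin (TCP) lies midway between the tips of the shut fingers; the grasp point (between the pads) lies 19 mm behind it (pinch_z is the distance from the TCP to the grasp point, in m); z points along the fingers, y is the line along which they close (so a half turn about z gives the same grasp; the last joint's range is limited). The gripper opens to 85 mm and grips with 20 to 120 N. Pads are 22 mm wide; open, the fingers measure 114 mm over their backs; the gripper's body (76 mm by 85 mm) begins 54 mm behind the grasp point. The pads swing forward as they close: fully open they stand 13 mm farther back than shut.
Start: joints at [-1.285, 0.276, 1.505, -0, 1.361, -0.121], TCP at [0.228, -0.528, 0.21] pointing down, gripper open.
Joint ranges: [-2.89, 2.89], [-0.75, 2.08], [0.22, 2.7], [-1.18, 4.32], [0.11, 2.71], [-2.7, 2.7]. Speed limits (rad/s): [2.57, 2.57, 3.14, 3.14, 3.14, 3.14].

## Interface

Orientations are given as a unit quaternion [w, x, y, z].
In Python, from rig import get_state, get_image, sign_off, pinch_z gives the robot as it stands.
- The arm moves only by the tool send_rows, never from a script. Its argument "steps" is one flat list of numbers, 5 for each row, row after row: the gripper's target within -1 to 1 (fully open at 1, half-way at 0, shut at -1), then the shift along the tool's x, y, z in cm, then the turn about the tool's z in degrees. In form: [gripper, x, y, z, roll, gripper, x, y, z, roll, ...]. A call has 1 to 12 rows; each row shifts and turns the commanded pose from where the row before left it, along the tool's axes as they then stand; what a row does not reach is not made up. A row lasts 1/10 s, in which the tool goes at most 50 mm and 8.59 degrees, less where a joint would pass 70% of its speed; a pose out of reach is approached as far as the arm can. A call is refused whole if a number of a shift passes 5 or a number of a turn 8.59, either way. A call with a gripper value outside its range is refused whole. The fingers move at their own pace and stop on an object; "newtons" is the grip in N (left out, the last holds). Time passes only in rows, so rows that do not move let the fingers close. It gives the time, the measured TCP pose, the force, the opening and the grip force at its end, in the units of the state.
- get_state(): the state, without advancing time (a new reading comes with each control period).
- get_image(name): name is "side" or "top" or "wrist"; returns a dict with "color" (400x640x3 uint8, red, green, blue), "mtx" (3x3 intrinsics, pixels), "T" (4x4, takes a point from camera to world coordinates); the wrist camera has in their place "mount" (4x4, takes a point from camera to tool coordinates, whose origin is the TCP and whose axes are the flange's). Camera axes: x right, y down, z forward; pixel columns grow to the right and rows downward; lengths in m; the calibration is good to about 2 mm. A picture is of the moment at which its call begins: read the wrist's pose just before it. There is no depth.
- sign_off(): hands the job in; it is judged then, once.
The state is a dict: "clock": time; "qpos": joint angles; "qd": joint speeds; "effort": joint torques, N m; "position": TCP position; "ee_rot": TCP orientation; "contact_force": force on the tool from outside, world axes, zero at the start; "moment": the same for the moment, N m; "width": finger opening in m; "gripper_force": force on a finger pad.
Only numpy, scipy, OpenCV 4.12 (cv2) and the standard library are available. Lean on these libraries where they do the work, as an engineer would, in place of code of your own. Each camera call takes 0.05 s, during which the arm holds its last target. There are 200 camera calls.

## Working session

There is one attempt and no reset: what is moved stays moved. The work goes in short steps, Python scripts to look and compute and a tool call to move; the robot and the scene stay as the last step left them, time stands still between calls to the robot, and variables do not carry over. Pictures are saved under pics/ and viewed, at most 10 in all, crops included, and the job is handed in when it is done.

Besides the shell and the picture viewer there is one more tool, called after "Emit:" as name(argument=value, ...) on one line, values as JSON. send_rows: Moves the arm, as the interface text tells. Its arguments: {"type":"object","properties":{"steps":{"type":"array"},"newtons":{"type":"number"}},"required":["steps"]}

```bash
mkdir -p pics; ls; python3 - <<'E'
from rig import *
import cv2
print(get_state(), pinch_z)
for n in("side","top","wrist"):
    d=get_image(n); cv2.imwrite(f"pics/{n}0.png",d["color"][:,:,::-1])
    print(n,d["mtx"].tolist(),(d.get("T") if "T" in d else d["mount"]).round(4).tolist())
E
```

```text
pics
{'clock': 0.0, 'qpos': array([-1.28501432e+00,  2.76629088e-01,  1.50620454e+00,  1.47222496e-05,
        1.36071186e+00, -1.21016875e-01]), 'qd': array([-0.00113465, -0.00088067,  0.00056808,  0.00067559, -0.00140396,
       -0.00037825]), 'effort': array([ 1.34089005e-03, -4.16767502e+01, -2.45801121e+01, -1.44359882e-05,
        1.09978803e-02, -2.32594552e-06]), 'position': array([ 0.22733002, -0.5274926 ,  0.20899188]), 'ee_rot': array([-9.73697257e-04,  9.79385396e-01,  2.01998250e-01, -7.31753754e-05]), 'contact_force': array([0.41083872, 0.14419334, 0.9091495 ]), 'moment': array([ 0.03912829, -0.00060686, -0.02811421]), 'gripper_force': 0.0, 'width': 0.08550530314509815} 0.0187
side [[476.8735025643367, 0.0, 318.6409598288907], [0.0, 476.8735025643367, 192.92600255677948], [0.0, 0.0, 1.0]] [[0.9955, 0.0716, -0.0627, 0.5689], [0.0918, -0.5495, 0.8304, -1.0801], [0.0251, -0.8324, -0.5536, 0.8601], [0.0, 0.0, 0.0, 1.0]]
top [[435.56703590079695, 0.0, 321.91437985400273], [0.0, 435.56703590079695, 196.19483743750925], [0.0, 0.0, 1.0]] [[-0.0222, -0.9837, 0.1783, 0.2272], [-0.9995, 0.0261, 0.0195, 0.0701], [-0.0238, -0.1777, -0.9838, 1.6448], [0.0, 0.0, 0.0, 1.0]]
wrist [[348.7104462226094, 0.0, 318.9256337339488], [0.0, 348.7104462226094, 204.17724199565205], [0.0, 0.0, 1.0]] [[0.0005, -0.9481, -0.3181, 0.0801], [1.0, 0.0006, -0.0002, 0.0], [0.0003, -0.3181, 0.9481, -0.1641], [0.0, 0.0, 0.0, 1.0]]
```

View pics/side0.png

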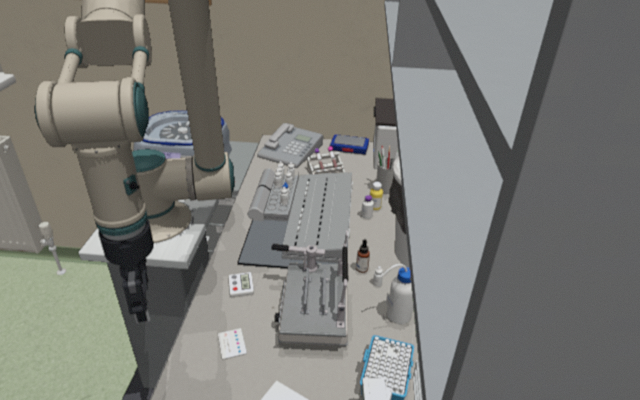

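View pics/top0.png

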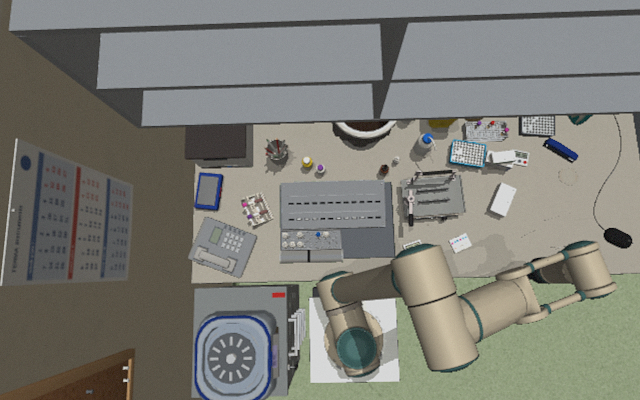

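```bash
python3 - <<'E'
import cv2,numpy as np
t=cv2.imread("pics/top0.png");s=cv2.imread("pics/side0.png")
def c(i,x,y,w,h): return cv2.resize(i[y:y+h,x:x+w],(400,300),interpolation=cv2.INTER_CUBIC)
o=np.vstack([np.hstack([c(t,227,180,64,48),c(t,392,160,80,60)]),np.hstack([c(s,290,135,80,60),c(s,265,235,100,75+45//3)[:300]])])
cv2.imwrite("pics/c0.png",o)
E
```

```text
(no output)
```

View pics/c0.png

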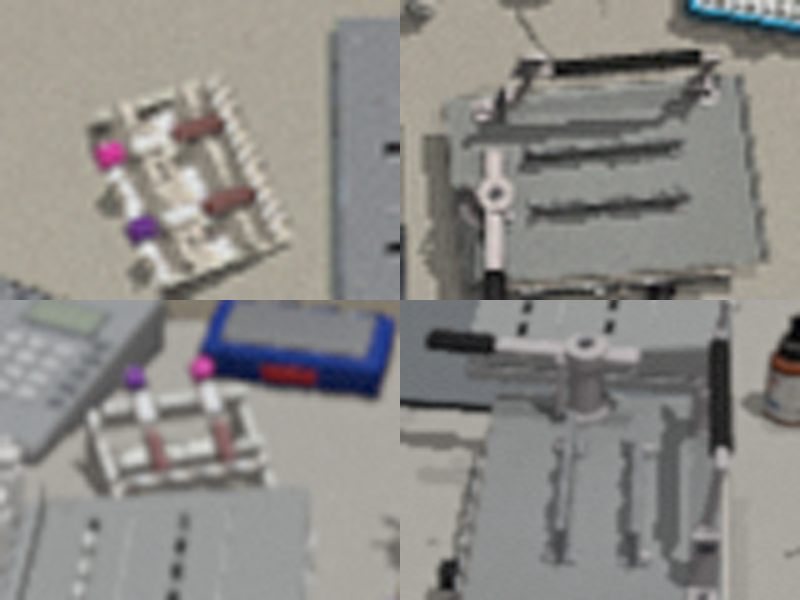

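The crops show the rest with the pink cap at top-view pixel (244.6,204.5) and the purple cap at (249.9,216.6). In the side view those caps are at (330.6,148.6) and (317,150.4). The lever hub is at (411,198.6) in top and (311.8,248.2) in side.

```bash
cat > h.py <<'E'
import numpy as np, cv2
from rig import *
from scipy.spatial.transform import Rotation as R
C={}
def cam(n):
    if n not in C:
        s=get_state(); d=get_image(n)
        if n=="wrist":
            q=s["ee_rot"]; M=np.eye(4); M[:3,:3]=R.from_quat([q[1],q[2],q[3],q[0]]).as_matrix(); M[:3,3]=s["position"]
            d["T"]=M@d["mount"]
        C[n]=d
    return C[n]
def ray(n,p):
    d=cam(n); v=d["T"][:3,:3]@np.linalg.inv(d["mtx"])@[p[0],p[1],1]; return d["T"][:3,3],v/np.linalg.norm(v)
def plane(n,p,z):
    o,v=ray(n,p); return o+v*(z-o[2])/v[2]
def tri(rs):
    A=sum(np.eye(3)-np.outer(v,v) for o,v in rs); b=sum((np.eye(3)-np.outer(v,v))@o for o,v in rs); return np.linalg.solve(A,b)
def proj(n,X):
    d=cam(n); c=np.linalg.inv(d["T"])@np.append(X,1); u=d["mtx"]@c[:3]; return u[:2]/u[2]
def yaw():
    q=get_state()["ee_rot"]; m=R.from_quat([q[1],q[2],q[3],q[0]]).as_matrix(); return np.degrees(np.arctan2(m[1,0],m[0,0]))
E
python3 - <<'E'
from h import *
P=lambda a,b:print(tri([ray("top",a),ray("side",b)]).round(3))
P((244.6,204.5),(330.6,148.6));P((249.9,216.6),(317,150.4));P((411,198.6),(311.8,248.2))
t=lambda x,y,z:print(plane("top",(392+(x-400)/5,160+y/5),z).round(3))
print("rails");t(525,158,.095);t(680,148,.095);t(525,212,.095);t(688,198,.095)
print("red ends");r=lambda x,y,z:print(plane("top",(227+x/6.25,180+y/6.25),z).round(3))
r(222,125,.03);r(255,192,.03); print("sleeve");t(550,68,.165);t(700,58,.165)
E
```

```text
[0.492 0.387 0.07 ]
[0.447 0.367 0.07 ]
[ 0.489 -0.214  0.123]
rails
[ 0.516 -0.242  0.095]
[ 0.52  -0.354  0.095]
[ 0.476 -0.24   0.095]
[ 0.484 -0.357  0.095]
red ends
[0.511 0.327 0.03 ]
[0.47  0.307 0.03 ]
sleeve
[ 0.566 -0.249  0.165]
[ 0.57  -0.353  0.165]
```

Emit:
send_rows(steps=[1, 0, 0, -1.5, -8.5, 1, 0, 0, -1.5, -8.5, 1, 0, 0, -1.5, -8.5, 1, 0, 0, -1.5, -8.5, 1, 0, 0, -1.5, -8.5, 1, 0, 0, -1.5, -8.5, 1, 0, 0, -1.5, -8.5, 1, 0, 0, -1.5, -8.5])

```text
clock: 1.05
position: [0.2275, -0.5279, 0.3304]
ee_rot: [-0.0, 0.697, 0.717, 0.0]
contact_force: [0.1, 0.9, 0.4]
width: 0.085
gripper_force: 0.0
```

Emit:
send_rows(steps=[1, 2.3, 3.2, 0, 0, 1, 2.3, 3.2, 0, 0, 1, 2.3, 3.2, 0, 0, 1, 2.3, 3.2, 0, 0, 1, 2.3, 3.2, 0, 0, 1, 2.3, 3.2, 0, 0, 1, 2.3, 3.2, 0, 0, 1, 2.3, 3.2, 0, 0, 1, 0, 0, 0, 0, 1, 0, 0, 0, 0, 1, 0, 0, 0, 0])

```text
clock: 2.15
position: [0.4786, -0.3388, 0.3298]
ee_rot: [-0.0, 0.699, 0.715, -0.0]
contact_force: [-0.3, -0.5, 0.2]
width: 0.0858
gripper_force: 0.0
```

```bash
python3 - <<'E'
from h import *
i=cam("wrist")["color"][:,:,::-1]; cv2.imwrite("pics/w1.png",i); print(get_state()["position"],yaw(),get_state()["clock"])
np.save("w1T.npy",cam("wrist")["T"])
E
```

```text
[ 0.47840548 -0.33902182  0.32989327] 91.23431809595938 2.2
```

View pics/w1.png

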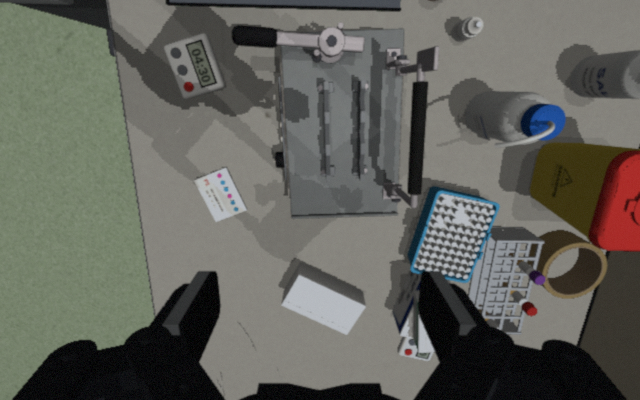

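```bash
python3 - <<'E'
import cv2
i=cv2.imread("pics/w1.png")[15:225,265:445]
cv2.imwrite("pics/w1c.png",cv2.resize(i,None,fx=2.8,fy=2.8,interpolation=cv2.INTER_CUBIC))
E
```

```text
(no output)
```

View pics/w1c.png

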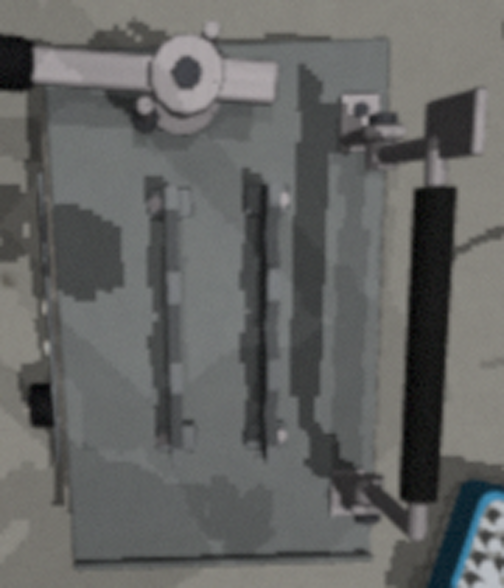

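```bash
cat >> h.py <<'E'
E
python3 - <<'E'
from h import *
d=get_image("wrist"); d["T"]=np.load("w1T.npy"); C["wrist"]=d
f=lambda x,y,z:plane("wrist",(265+x/2.8,15+y/2.8),z)
pts=[((187,73,.124),(-14,92)),((389,38,.062),(70,110)),((371,553,.062),(70,-110)),((75,558,.062),(-70,-110))]
for a,_ in pts: print(f(*a).round(4))
W=np.array([f(*a)[:2] for a,_ in pts]);M=np.array([b for _,b in pts])/1e3
wc,mc=W.mean(0),M.mean(0);H=(M-mc).T@(W-wc);U,S,V=np.linalg.svd(H);Rm=V.T@U.T;t=wc-Rm@mc
print("mixer",t,np.degrees(np.arctan2(Rm[1,0],Rm[0,0])),"res mm",((W-t-M@Rm.T)*1e3).round(1).tolist())
for a in[(173,188,.095),(176,448,.095),(274,187,.095),(274,448,.095),(435,188,.165),(419,500,.165)]: print(((f(*a)[:2]-t)@Rm*1e3).round(1))
E
```

```text
[ 0.4863 -0.215   0.124 ]
[ 0.5682 -0.1933  0.062 ]
[ 0.5816 -0.4114  0.062 ]
[ 0.4425 -0.4172  0.062 ]
mixer [ 0.50540116 -0.30551268] 3.206796015298307 res mm [[0.0, -0.6], [-1.0, -1.5], [0.1, 0.0], [0.8, 2.1]]
[-19.3  54.5]
[-20.7 -48.3]
[19.6 53.6]
[ 20.3 -49.7]
[62.6 50.8]
[ 63.  -52.7]
```

Emit:
send_rows(steps=[1, 4.5, 0, 0, 0, 1, 4.5, 0, 0, 0, 1, 4.5, 0, 0, 0, 1, 4.5, 0, 0, 0, 1, 4.5, 0, 0, 0, 1, 4.5, 0, 0, 0, 1, 4.5, 0, 0, 0, 1, 4.5, 0, 0, 0, 1, 4.5, 0, 0, 0, 1, 4.5, 0, 0, 0, 1, 4.5, 0, 0, 0, 1, 4.5, 0, 0, 0])

```text
clock: 3.45
position: [0.4668, 0.2022, 0.3302]
ee_rot: [0.0, 0.7, 0.714, 0.0]
contact_force: [1.1, 0.3, 0.8]
width: 0.0857
gripper_force: 0.0
```

Emit:
send_rows(steps=[1, 4.5, 0, 0, 0, 1, 4.5, 0, 0, 0, 1, 4.5, 0, 0, 0, 1, 4.5, 0, 0, 0, 1, 0, 0, 0, -6.4, 1, 0, 0, 2, -6.4, 1, 0, 0, 2, -6.4, 1, 0, 0, 2, 0, 1, 0, 0, 0, 0, 1, 0, 0, 0, 0, 1, 0, 0, 0, 0])

```text
clock: 4.55
position: [0.4638, 0.3814, 0.2713]
ee_rot: [0.001, 0.57, 0.821, 0.001]
contact_force: [-0.7, 0.5, -0.3]
width: 0.0857
gripper_force: 0.0
```

```bash
python3 - <<'E'
from h import *
i=cam("wrist")["color"][:,:,::-1]; cv2.imwrite("pics/w2.png",i); print(get_state()["position"],yaw(),get_state()["clock"])
np.save("w2T.npy",cam("wrist")["T"])
c=proj("wrist",[.485,.345,.05]); print(c)
x,y=max(0,int(c[0])-100),max(0,int(c[1])-85)
print(x,y); cv2.imwrite("pics/w2c.png",cv2.resize(i[y:y+170,x:x+200],None,fx=3.5,fy=3.5,interpolation=cv2.INTER_CUBIC))
E
```

```text
[0.46371494 0.38154359 0.27142678] 110.46119730977138 4.6
[326.2504327  199.61675977]
226 114
```

View pics/w2c.png

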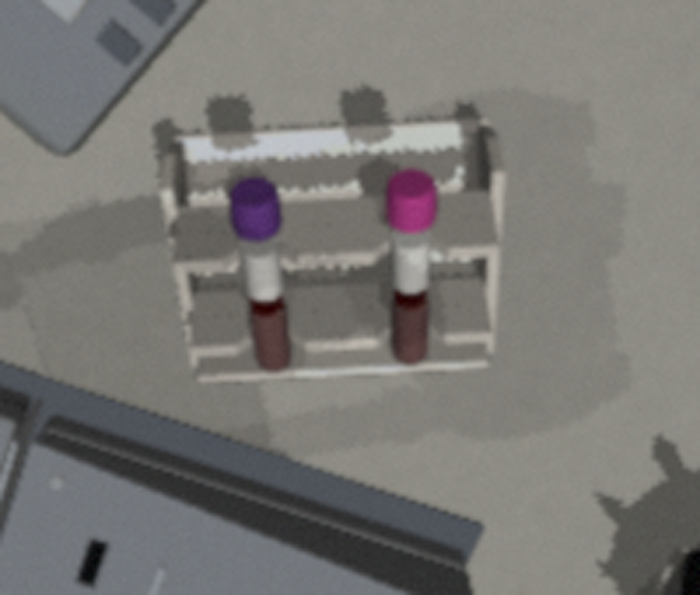

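```bash
python3 - <<'E'
from h import *
d=get_image("wrist"); d["T"]=np.load("w2T.npy"); C["wrist"]=d
f=lambda x,y,z:plane("wrist",(226+x/3.5,114+y/3.5),z)
for n,c,b in[("purple",(257.5,239),(273,369)),("pink",(411,230),(409,362))]:
    A=f(*c,.071);B=f(*b,.0344);v=(A-B)[:2];L=np.linalg.norm(v);v/=L
    print(n,"L",L,"exp .0597 yaw",np.degrees(np.arctan2(v[1],v[0])),"mid",(A[:2]+B[:2])/2+v*(.0303-(.0566-.0031)/2), A,B)
E
```

```text
purple L 0.05691056610895453 exp .0597 yaw 113.05127405312768 mid [0.45800729 0.33645571] [0.44825551 0.35937243 0.071     ] [0.47053911 0.3070059  0.0344    ]
pink L 0.057170336766159235 exp .0597 yaw 113.52512136131044 mid [0.5015197  0.35561676] [0.49152688 0.37857113 0.071     ] [0.51434648 0.3261525  0.0344    ]
```

Emit:
send_rows(newtons=25, steps=[-0.3, 0, 0, 0, -3, -0.3, -1.3, 0.81, 0, 0, -0.3, -1.3, 0.81, 3, 0, -0.3, -1.3, 0.81, 4, 0, -0.3, 0, 0, 4, 0, -0.3, 0, 0, 3.5, 0, -0.3, 0, 0, 2, 0, -0.3, 0, 0, 0, 0, -0.3, 0, 0, 0, 0])

```text
clock: 5.55
position: [0.5019, 0.3553, 0.1055]
ee_rot: [0.0, 0.549, 0.836, 0.0]
contact_force: [0.4, 0.4, 1.0]
width: 0.03
gripper_force: 0.0
```

```bash
python3 - <<'E'
from h import *
i=cam("wrist")["color"][:,:,::-1]; cv2.imwrite("pics/w3.png",i); s=get_state();print(s["position"],yaw(),s["width"],s["clock"])
for p in([.5015,.3556,.0465],[.4923,.3767,.0695]): print(proj("wrist",p))
h=cv2.cvtColor(i,cv2.COLOR_BGR2HSV)
m=cv2.inRange(h,(145,100,90),(172,255,255));n,l,st,ce=cv2.connectedComponentsWithStats(m);k=1+st[1:,4].argmax();print("pink",st[k],ce[k])
E
```

```text
[0.50233682 0.35572215 0.10640603] 113.46664583716016 0.02981583115301226 5.6
[320.87835384 213.26385117]
[321.08480819 190.14827632]
pink [311 156  23  33 612] [321.79084967 171.10784314]
```

View pics/w3.png

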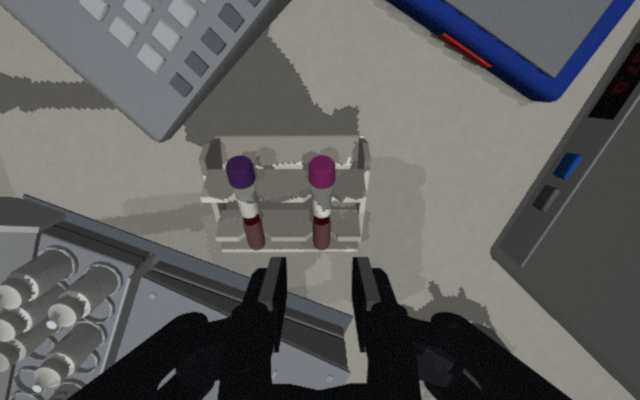

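```bash
python3 - <<'E'
from h import *
r3=[ray("wrist",(321.5,188.5)),ray("wrist",(321.5,250))]
d=dict(cam("wrist")); d["T"]=np.load("w2T.npy"); C["wrist"]=d
r2=[ray("wrist",(226+411/3.5,114+230/3.5)),ray("wrist",(226+409/3.5,114+362/3.5))]
for a,b in zip(r3,r2): print(tri([a,b]).round(4))
E
```

```text
[0.4934 0.3762 0.0615]
[0.5139 0.3282 0.0409]
```

Emit:
send_rows(steps=[-0.3, 0, 0, 2, 0, -0.3, 0, 0, 2, 0, -0.3, 0, 0, 2, 0, -0.3, 0, 0, 1.5, 0, -0.3, 0, 0, 0, 0, -0.3, 0, 0, 0, 0])

```text
clock: 6.25
position: [0.5017, 0.356, 0.0313]
ee_rot: [0.001, 0.548, 0.836, 0.001]
contact_force: [-0.3, 0.3, -0.1]
width: 0.03
gripper_force: 0.0
```

Emit:
send_rows(newtons=25, steps=[-1, 0, 0, 0, 0, -1, 0, 0, 0, 0, -1, 0, 0, 0, 0, -1, 0, 0, 0, 0, -1, 0, 0, 0, 0])

```text
clock: 6.75
position: [0.5031, 0.3565, 0.0318]
ee_rot: [0.002, 0.548, 0.836, 0.003]
contact_force: [3.3, 0.4, 6.3]
width: 0.0099
gripper_force: 24.5
```

Emit:
send_rows(steps=[-1, 0, 0, -0.5, 0, -1, 0, 0, -0.5, 0, -1, 0, 0, -0.5, 0, -1, 0, 0, 0, 0, -1, 0, 0, 0, 0])

```text
clock: 7.25
position: [0.5002, 0.3553, 0.0448]
ee_rot: [-0.0, 0.548, 0.836, -0.0]
contact_force: [0.0, 0.1, -0.0]
width: 0.0095
gripper_force: 25.1
```

```bash
python3 - <<'E'
from h import *
i=cam("wrist")["color"][:,:,::-1]; s=get_state();print(s["position"],yaw(),s["width"],s["contact_force"],s["gripper_force"])
cv2.imwrite("pics/w4.png",cv2.resize(i[120:400,160:480],None,fx=2,fy=2))
E
```

```text
[0.50017625 0.35524026 0.04459875] 113.50696268065231 0.009422322026813139 [0.73024317 0.67725131 0.15955754] 25.133695006370544
```

View pics/w4.png

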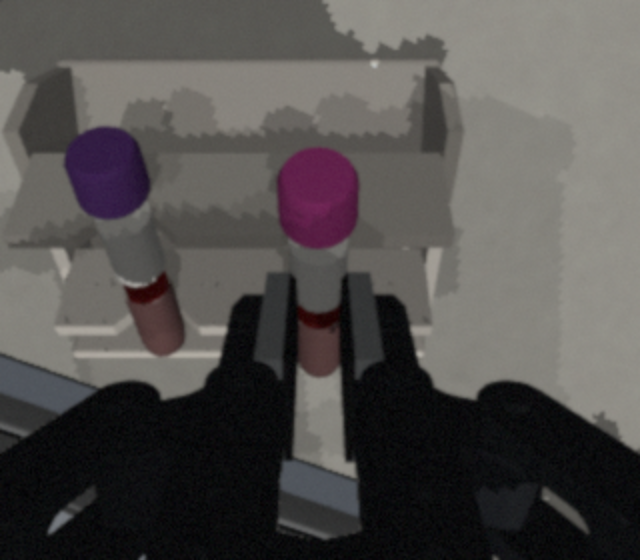

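```bash
cat >> h.py <<'E'
def tubepose(d,rowcap,rowbot,col,tilt=30):
    # tool-frame mid of tube (x, z up from TCP) from cap lower rim and bottom rim rows
    M=d["mount"]; t=np.radians(tilt); u=np.array([np.cos(t),np.sin(t)]); n=np.array([-np.sin(t),np.cos(t)])
    A=[];b=[]
    for r,off in((rowcap,35*u+8*n),(rowbot,-35*u+6.2*n)):
        v=M[:3,:3]@np.linalg.inv(d["mtx"])@[col,r,1]; o=M[:3,3]*1e3
        o=np.array([o[0],-o[2]]); v=np.array([v[0],-v[2]]); nn=np.array([-v[1],v[0]])
        A.append(nn); b.append(nn@(o-off))
    return np.linalg.solve(A,b)
E
python3 - <<'E'
from h import *
for t in(26,30): print(tubepose(get_image("wrist"),243,307.5,319.5,t))
E
```

```text
[-23.72356707 -25.49677541]
[-11.59677779  -4.68575146]
```

```bash
cat >> h.py <<'E'
def tubex(d,row,col,part,z,tilt=30):
    M=d["mount"]; t=np.radians(tilt); u=np.array([np.cos(t),np.sin(t)]); n=np.array([-np.sin(t),np.cos(t)])
    off=35*u+8*n if part=="cap" else -35*u+6.2*n
    v=M[:3,:3]@np.linalg.inv(d["mtx"])@[col,row,1]; o=M[:3,3]*1e3; o=np.array([o[0],-o[2]]); v=np.array([v[0],-v[2]])
    k=(z+off[1]-o[1])/v[1]; return o[0]+k*v[0]-off[0]
E
python3 - <<'E'
from h import *
d=get_image("wrist")
for t in(28,30,32): print(t,[(z,round(tubex(d,243,319.5,"cap",z,t),1),round(tubex(d,307.5,319.5,"bot",z,t),1)) for z in(12,15,18)])
E
```

```text
28 [(12, np.float64(-5.2), np.float64(1.3)), (15, np.float64(-3.8), np.float64(3.4)), (18, np.float64(-2.4), np.float64(5.5))]
30 [(12, np.float64(-3.9), np.float64(0.1)), (15, np.float64(-2.5), np.float64(2.2)), (18, np.float64(-1.1), np.float64(4.3))]
32 [(12, np.float64(-2.6), np.float64(-1.2)), (15, np.float64(-1.2), np.float64(0.9)), (18, np.float64(0.2), np.float64(3.0))]
```

Emit:
send_rows(newtons=30, steps=[-1, 0, 0, -2, 0, -1, 0, 0, -3, 0, -1, 0, 0, -3, -7.75, -1, 0, 0, -3, -7.75, -1, 0, 0, -3, -7.75, -1, 0, 0, -3, -7.75, -1, 0, 0, -3, -7.75, -1, 0, 0, -3, -7.75, -1, 0, 0, -2, -7.75, -1, 0, 0, -1, -7.75, -1, 0, 0, 0, -7.75, -1, 0, 0, 0, 0])

```text
clock: 8.65
position: [0.5006, 0.3554, 0.3051]
ee_rot: [0.0, -0.028, 1.0, 0.0]
contact_force: [0.1, 0.6, 0.5]
width: 0.0095
gripper_force: 29.2
```

Emit:
send_rows(steps=[-1, 0.3, -2, 0, 0, -1, 0.3, -4, 0, 0, -1, 0.3, -4.7, 0, 0, -1, 0.3, -4.7, 0, 0, -1, 0.3, -4.7, 0, 0, -1, 0.3, -4.7, 0, 0, -1, 0.3, -4.7, 0, 0, -1, 0.3, -4.7, 0, 0, -1, 0.3, -4.7, 0, 0, -1, 0.3, -4.7, 0, 0, -1, 0, -4.7, 0, 0, -1, 0, -4.7, 0, 0])

```text
clock: 9.85
position: [0.4992, -0.1777, 0.3046]
ee_rot: [-0.0, -0.027, 1.0, -0.0]
contact_force: [1.1, 0.1, -0.2]
width: 0.0096
gripper_force: 29.3
```

Emit:
send_rows(steps=[-1, 0, -4.7, 0, 0, -1, 0, -4.7, 0, 0, -1, 0, -4.7, 0, 0, -1, 0, -2.5, 0, 0, -1, 0, 0, 0, 0, -1, 0, 0, 0, 0, -1, 0, 0, 0, 0])

```text
clock: 10.55
position: [0.5096, -0.3401, 0.3049]
ee_rot: [-0.0, -0.028, 1.0, 0.0]
contact_force: [-0.3, 1.0, 0.1]
width: 0.0092
gripper_force: 29.3
```

Emit:
send_rows(steps=[-1, 0.5, 0, 3, 0, -1, 0, 0, 4, 0, -1, 0, 0, 4, 0, -1, 0, 0, 3.5, 0, -1, 0, 0, 2, 0, -1, 0, 0, 0, 0, -1, 0, 0, 0, 0, -1, 0, 0, 0, 0])

```text
clock: 11.35
position: [0.5064, -0.3418, 0.1421]
ee_rot: [0.001, -0.029, 1.0, -0.001]
contact_force: [0.2, 1.1, -0.1]
width: 0.0092
gripper_force: 29.3
```

```bash
python3 - <<'E'
from h import *
i=cam("wrist")["color"][:,:,::-1]; s=get_state();print(s["position"],yaw(),s["width"],s["contact_force"])
a=cv2.resize(i[100:400,160:480],(400,375)); j=cam("side")["color"][:,:,::-1]; b=cv2.resize(j[220:360,265:385],(400,467),interpolation=cv2.INTER_CUBIC)
o=np.zeros((467,800,3),np.uint8);o[:375,:400]=a;o[:,400:]=b
cv2.imwrite("pics/w5.png",o)
import pickle
for y in(-36,0,36):
  for x in(-20,20):
    t=np.radians(3.2);X=[.5054+np.cos(t)*x/1e3-np.sin(t)*y/1e3,-.3045+np.sin(t)*x/1e3+np.cos(t)*y/1e3,.0832]
    u=proj("wrist",X); print((x,y),((u-[160,100])*1.25).round(0))
E
```

```text
[ 0.50637449 -0.34190597  0.14206716] -176.71572101049762 0.009271907768548372 [-0.06690937 -1.2581599   0.07376461]
(-20, -36) [202. 112.]
(20, -36) [202. 180.]
(-20, 0) [270. 112.]
(20, 0) [266. 180.]
(-20, 36) [338. 112.]
(20, 36) [331. 181.]
```

View pics/w5.png

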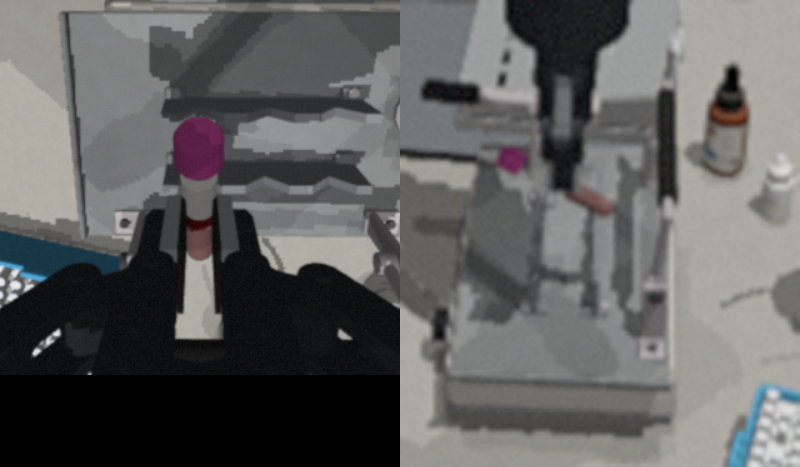

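Emit:
send_rows(newtons=20, steps=[-1, 0.2, 0.15, 1, 0, -1, 0, 0, 2, 0, -1, 0, 0, 1, 0, -1, 0, 0, 0.5, 0, -1, 0, 0, 0.4, 0, -1, 0, 0, 0.3, 0, -1, 0, 0, 0, 0, -1, 0, 0, 0, 0])

```text
clock: 12.25
position: [0.5042, -0.3408, 0.0886]
ee_rot: [0.001, -0.028, 1.0, -0.001]
contact_force: [1.1, -1.4, 0.1]
width: 0.0092
gripper_force: 28.0
```

Emit:
send_rows(steps=[-1, 0, 0, 0.3, 0, -1, 0, 0, 0.3, 0, -1, 0, 0, 0, 0])

```text
clock: 12.55
position: [0.5022, -0.339, 0.081]
ee_rot: [-0.001, -0.028, 1.0, 0.001]
contact_force: [-1.1, -0.2, -0.3]
width: 0.0001
gripper_force: 0.0
```

```bash
cat >> h.py <<'E'
def blob(n,lo,hi,k=1):
    i=cv2.cvtColor(cam(n)["color"],cv2.COLOR_RGB2HSV); m=cv2.inRange(i,lo,hi)
    c,l,st,ce=cv2.connectedComponentsWithStats(m)
    for j in sorted(range(1,c),key=lambda j:-st[j,4])[:k]: print(n,st[j].tolist(),ce[j].round(1)); 
    return ce[1+st[1:,4].argmax()]
PINK=((145,100,60),(172,255,255)); PURP=((125,100,40),(144,255,255))
E
python3 - <<'E'
from h import *
a=blob("wrist",*PINK,2);b=blob("side",*PINK,2)
print(tri([ray("wrist",a),ray("side",b)]), plane("wrist",a,.098),get_state()["position"])
np.save("t.npy",cam("wrist")["T"])
# red liquid
blob("wrist",(0,60,40),(10,255,220),3);blob("side",(0,60,40),(10,255,220),3)
E
```

```text
wrist [298, 166, 35, 37, 1180] [314.9 183.8]
side [290, 294, 7, 7, 42] [292.8 297. ]
[ 0.46243859 -0.34331697  0.09020584] [ 0.45933363 -0.34376597  0.098     ] [ 0.50244336 -0.33919805  0.08116792]
wrist [572, 375, 54, 25, 670] [598.6 388.5]
wrist [574, 362, 31, 11, 129] [587.8 366.6]
wrist [545, 328, 11, 7, 26] [549.5 330.6]
side [358, 250, 12, 8, 65] [363.5 254.1]
side [227, 181, 8, 8, 46] [230.7 184.6]
side [387, 151, 3, 18, 43] [388.1 160.1]
```

Emit:
send_rows(steps=[-1, 0, 0, -0.5, 0, -1, 0, 0, -1, 0, -1, 0, 0, -2, 0, -1, 0, 0, -3, 0, -1, 0, 0, -2.5, 0, -1, 0, 0, 0, 0, -1, 0, 0, 0, 0])

```text
clock: 13.35
position: [0.5034, -0.3401, 0.1728]
ee_rot: [0.001, -0.028, 1.0, -0.001]
contact_force: [-0.7, -0.5, -0.5]
width: 0.0004
gripper_force: 0.0
```

```bash
python3 - <<'E'
from h import *
s=get_state();print(s["position"],s["clock"],s["contact_force"])
a=blob("wrist",*PINK,1);b=blob("side",*PINK,1)
print(tri([ray("wrist",a),ray("side",b)]))
i=cam("wrist")["color"][:,:,::-1];j=cam("side")["color"][:,:,::-1]
a=cv2.resize(i[100:320,180:440],(400,338),interpolation=cv2.INTER_CUBIC); b=cv2.resize(j[240:350,270:380],(400,400),interpolation=cv2.INTER_CUBIC)
o=np.zeros((400,800,3),np.uint8);o[:338,:400]=a;o[:,400:]=b
cv2.imwrite("pics/w6.png",o)
E
```

```text
[ 0.50337295 -0.3401437   0.1728235 ] 13.35 [-0.72899224 -0.51794877 -0.4746294 ]
wrist [307, 138, 22, 22, 459] [317.4 148.3]
side [290, 294, 7, 7, 43] [292.9 296.9]
[ 0.46238382 -0.34388411  0.09101637]
```

View pics/w6.png

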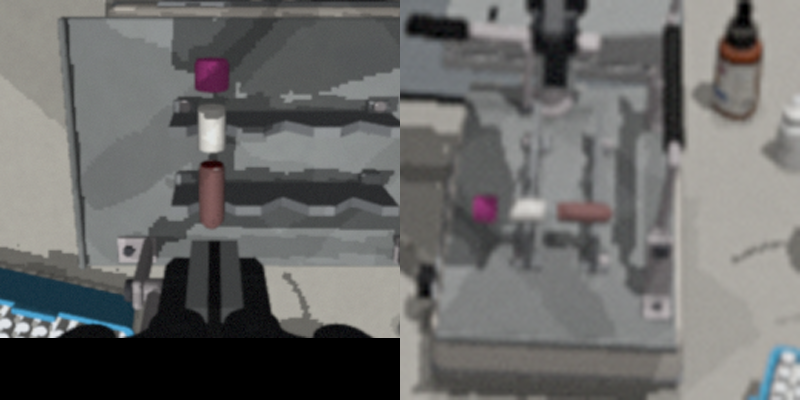

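Emit:
send_rows(newtons=25, steps=[-1, 0, 0, -3.5, 0, -1, 0, 0, -4, 0, -1, 0, 0, -3.5, 0, -1, 0, 1.5, -2.2, 0, -1, 0, 4, 0, 0, -1, 0, 4.5, 0, 0, -0.3, 0, 4.5, 0, 0, -0.3, 0, 4.5, 0, 0, -0.3, 0, 4.5, 0, 0, -0.3, 0.6, 4.5, 0, 0, -0.3, 0, 4.5, 0, 0, -0.3, 0, 4.5, 0, 0])

```text
clock: 14.65
position: [0.475, 0.0308, 0.3026]
ee_rot: [-0.001, -0.028, 1.0, 0.0]
contact_force: [0.6, 0.3, 0.4]
width: 0.03
gripper_force: 0.0
```

Emit:
send_rows(steps=[-0.3, 0, 4.5, 0, 0, -0.3, 0, 4.5, 0, 0, -0.3, 0, 4.5, 0, 0, -0.3, 0, 4.5, 0, 0, -0.3, 0, 4.5, 0, 0, -0.3, 0, 4.5, 0, 0, -0.3, 0, 4.3, 0, 0, -0.3, 0, 0, 0, 7.75, -0.3, 0, 0, 0, 7.75, -0.3, 0, 0, 0, 7.75, -0.3, 0, 0, 0, 7.75, -0.3, 0, 0, 0, 7.75])

```text
clock: 15.85
position: [0.4578, 0.3413, 0.302]
ee_rot: [-0.001, 0.307, 0.952, -0.001]
contact_force: [0.8, 0.4, -0.4]
width: 0.0295
gripper_force: 0.0
```

Emit:
send_rows(steps=[-0.3, 0, 0, 0, 7.75, -0.3, 0, 0, 0, 7.75, -0.3, 0, 0, 0, 7.75, -0.3, 0, 0, 0, 7.8, -0.3, 0, 0, 4, 0, -0.3, 0, 0, 4.5, 0, -0.3, 0, 0, 4.5, 0, -0.3, 0, 0, 4.5, 0, -0.3, 0, 0, 2, 0, -0.3, 0, 0, 0, 0, -0.3, 0, 0, 0, 0])

```text
clock: 16.95
position: [0.4583, 0.3414, 0.1084]
ee_rot: [-0.0, 0.549, 0.836, -0.001]
contact_force: [0.7, -0.4, 0.0]
width: 0.0296
gripper_force: 0.0
```

```bash
python3 - <<'E'
from h import *
s=get_state();print(s["position"],yaw(),s["clock"],s["width"])
a=blob("wrist",*PURP,2);b=blob("side",*PURP,3)
print(tri([ray("wrist",a),ray("side",b)]),"exp",[.458-.3987*.0364,.3365+.917*.0364,.0675])
print(proj("wrist",[.458-.3987*.0364,.3365+.917*.0364,.0675]))
blob("wrist",(0,50,30),(10,255,220),4); print(proj("wrist",[.458+.3987*.0303,.3365-.917*.0303,.03]),proj("wrist",[.458,.3365,.0465]))
E
```

```text
[0.45828018 0.34142253 0.10840937] 113.458653712758 16.95 0.029558269984527985
wrist [306, 163, 24, 32, 656] [317.5 178.2]
wrist [457, 12, 1, 1, 1] [457.  12.]
side [366, 196, 5, 5, 22] [368.1 197.9]
side [316, 149, 2, 3, 6] [316.5 150. ]
side [342, 147, 4, 1, 4] [343.5 147. ]
[ 0.54949756  0.32873949 -0.09403997] exp [0.44348732, 0.3698788, 0.0675]
[317.99122996 174.29990472]
wrist [310, 221, 17, 33, 408] [318.1 237.2]
wrist [502, 42, 53, 33, 383] [527.7  58.5]
[318.35133373 247.84445642] [318.21251402 218.4484661 ]
```

Emit:
send_rows(steps=[-0.3, -0.4, -0.15, 2, 0, -0.3, 0, 0, 2, 0, -0.3, 0, 0, 2, 0, -0.3, 0, 0, 1.3, 0, -0.3, 0, 0, 0.7, 0, -0.3, 0, 0, 0.6, 0, -0.3, 0, 0, 0, 0, -0.3, 0, 0, 0, 0])

```text
clock: 17.85
position: [0.4591, 0.3375, 0.0235]
ee_rot: [0.0, 0.549, 0.836, 0.001]
contact_force: [-0.2, 0.6, -0.2]
width: 0.0301
gripper_force: 0.0
```

Emit:
send_rows(newtons=25, steps=[-1, 0, 0, 0, 0, -1, 0, 0, 0, 0, -1, 0, 0, 0, 0, -1, 0, 0, 0, 0, -1, 0, 0, 0, 0])

```text
clock: 18.35
position: [0.4591, 0.3375, 0.0235]
ee_rot: [0.0, 0.549, 0.836, 0.001]
contact_force: [-0.5, 0.6, 3.7]
width: 0.0112
gripper_force: 26.6
```

Emit:
send_rows(newtons=25, steps=[-0.5, 0, 0, 0, 0, -0.5, 0, 0, 0, 0, -0.5, 0, 0, 0.5, 0, -0.5, 0, 0, 0, 0, -1, 0, 0, 0, 0, -1, 0, 0, 0, 0, -1, 0, 0, 0, 0, -1, 0, 0, 0, 0])

```text
clock: 19.15
position: [0.4587, 0.3372, 0.0179]
ee_rot: [0.0, 0.549, 0.836, 0.0]
contact_force: [1.4, -0.4, 0.6]
width: 0.0115
gripper_force: 26.5
```

Emit:
send_rows(newtons=30, steps=[-1, 0, 0, -1, 0, -1, 0, 0, -2, 0, -1, 0, 0, -3, 0, -1, 0, 0, -4, -7.75, -1, 0, 0, -4, -7.75, -1, 0, 0, -4, -7.75, -1, 0, 0, -4, -7.75, -1, 0, 0, -4, -7.75, -1, 0, 0, -2, -7.75, -1, 0, 0, 0, -7.75, -1, 0, 0, 0, -7.75, -1, 0, 0, 0, -7.75])

```text
clock: 20.35
position: [0.458, 0.337, 0.2989]
ee_rot: [0.0, -0.031, 1.0, 0.0]
contact_force: [0.5, -0.6, 0.2]
width: 0.0112
gripper_force: 29.6
```

Emit:
send_rows(steps=[-1, 0, -2, 0, 0, -1, 0, -4, 0, 0, -1, 0, -4.6, 0, 0, -1, 0, -4.6, 0, 0, -1, 0, -4.6, 0, 0, -1, 0, -4.6, 0, 0, -1, 0, -4.6, 0, 0, -1, 0, -4.6, 0, 0, -1, 0, -4.6, 0, 0, -1, 0, -4.6, 0, 0, -1, 0, -4.6, 0, 0, -1, -0.8, -4.6, 0, 0])

```text
clock: 21.55
position: [0.4943, -0.1828, 0.299]
ee_rot: [0.0, -0.028, 1.0, 0.0]
contact_force: [1.6, 0.2, -0.2]
width: 0.011
gripper_force: 29.6
```

Emit:
send_rows(steps=[-1, 0, -4.6, 0, 0, -1, 0, -3.6, 0, 0, -1, 0, -0.6, 0, 0, -1, 0, 0, 0, 0, -1, 0, 0, 3, 0, -1, 0, 0, 4, 0, -1, 0, 0, 4, 0, -1, 0, 0, 3, 0, -1, 0, 0, 2, 0, -1, 0, 0, 0, 0, -1, 0, 0, 0, 0])

```text
clock: 22.65
position: [0.5009, -0.2682, 0.1389]
ee_rot: [0.0, -0.029, 1.0, 0.0]
contact_force: [1.1, -0.2, 0.7]
width: 0.0111
gripper_force: 29.6
```

```bash
python3 - <<'E'
from h import *
s=get_state();print(s["position"],yaw(),s["clock"],s["width"],s["gripper_force"])
blob("wrist",*PURP,1);a=blob("wrist",*PINK,1); p=plane("wrist",a,.092);print(p)
cv2.imwrite("pics/w7.png",cam("wrist")["color"][:,:,::-1])
E
```

```text
[ 0.50091998 -0.26822105  0.13885247] -176.71741208249364 22.65 0.011088041180771812 29.623486697673798
wrist [297, 204, 44, 55, 2035] [318.7 231. ]
wrist [185, 143, 28, 26, 655] [198.1 155.2]
[ 0.46127073 -0.34468301  0.092     ]
```

Emit:
send_rows(newtons=20, steps=[-1, 0, -0.1, 1.5, 0, -1, 0, 0, 2, 0, -1, 0, 0, 1.5, 0, -1, 0, 0, 0.7, 0, -1, 0, 0, 0.4, 0, -1, 0, 0, 0, 0, -1, 0, 0, 0, 0])

```text
clock: 23.4
position: [0.5013, -0.2708, 0.0779]
ee_rot: [0.001, -0.028, 1.0, -0.001]
contact_force: [0.5, -0.8, -0.6]
width: 0.0109
gripper_force: 29.6
```

Emit:
send_rows(steps=[-1, 0, 0, 0.3, 0, -1, 0, 0, 0, 0])

```text
clock: 23.6
position: [0.5018, -0.27, 0.0747]
ee_rot: [0.001, -0.028, 1.0, 0.0]
contact_force: [1.5, 2.8, 2.6]
width: 0.0113
gripper_force: 29.8
```

Emit:
send_rows(newtons=20, steps=[-1, 0, 0, 0.2, 0, -1, 0, 0, 0.2, 0, -1, 0, 0, 0, 0])

```text
clock: 23.9
position: [0.5017, -0.2701, 0.071]
ee_rot: [0.001, -0.028, 1.0, -0.0]
contact_force: [1.3, 2.7, 5.3]
width: 0.0105
gripper_force: 30.5
```

```bash
python3 - <<'E'
from h import *
s=get_state();print(s["position"],s["width"],s["contact_force"])
blob("wrist",*PURP,1)
E
```

```text
[ 0.50174159 -0.27008044  0.07103834] 0.010508633832249786 [1.25284291 2.73381505 5.26368479]
wrist [297, 200, 44, 55, 2047] [318.4 227. ]
```

Emit:
send_rows(steps=[-1, 0, 0.1, 0.2, 0, -1, 0, 0, 0.2, 0, -1, 0, 0, 0, 0])

```text
clock: 24.25
position: [0.5019, -0.2699, 0.0673]
ee_rot: [0.002, -0.028, 1.0, -0.001]
contact_force: [1.5, 1.5, 7.3]
width: 0.0111
gripper_force: 31.1
```

```bash
python3 - <<'E'
from h import *
s=get_state();print(s["position"],s["width"],s["contact_force"])
blob("wrist",*PURP,1)
E
```

```text
[ 0.50193863 -0.26994403  0.06733621] 0.011115373230465977 [1.51077481 1.46527124 7.26513699]
wrist [297, 198, 44, 55, 2038] [318.6 224.7]
```

Now open gradually.

Emit:
send_rows(steps=[-0.7, 0, 0, 0, 0, -0.65, 0, 0, 0, 0, -0.55, 0, 0, 0, 0, -0.45, 0, 0, 0, 0, -0.45, 0, 0, 0, 0])

```text
clock: 24.8
position: [0.5004, -0.2694, 0.0657]
ee_rot: [-0.0, -0.028, 1.0, 0.0]
contact_force: [0.3, 0.9, 1.1]
width: 0.0232
gripper_force: 0.0
```

```bash
python3 - <<'E'
from h import *
s=get_state();print(s["position"],s["width"],s["contact_force"])
a=blob("wrist",*PURP,1); b=blob("side",*PURP,3); print(plane("wrist",a,.092),tri([ray("wrist",a),ray("side",b)]))
E
```

```text
[ 0.50040866 -0.26938325  0.06566606] 0.023170353088674742 [0.34876673 0.89751085 1.08849292]
wrist [300, 177, 37, 41, 1408] [318.2 196.8]
side [295, 272, 5, 6, 27] [297.  274.2]
side [366, 196, 6, 5, 23] [368.2 197.9]
side [350, 148, 4, 2, 4] [351.5 148.2]
[ 0.46043159 -0.27245298  0.092     ] [ 0.46221207 -0.27189426  0.09063498]
```

Emit:
send_rows(steps=[-0.45, 0, 0, -0.5, 0, -0.45, 0, 0, -1.5, 0, -0.45, 0, 0, -3, 0, -0.45, 0, 0, -4, 0, -0.3, 0, 0, -4, 0, -0.2, 0, 0, -4, 8.5, -0.1, 0, 0, -2.5, 8.5, 0, 0, 0, 0, 8.5, 0, 0, 0, 0, 8.5, 0, 0, 0, 0, 8.5, 0, 0, 0, 0, 8.5, 0, 0, 0, 0, 8.5])

```text
clock: 26.1
position: [0.5005, -0.2693, 0.2613]
ee_rot: [0.0, 0.474, 0.88, -0.0]
contact_force: [0.8, 0.3, 0.4]
width: 0.0428
gripper_force: 0.0
```

Emit:
send_rows(steps=[0, 0, 0, 0, 8.5, 0, 0, 0, 0, 8.5, 0, 0, 0, 0, 8.5, 0, 0, 0, 0, 5, 0, -1.2, 2.2, 0, 0, 0, -1.2, 2.2, 0, 0, 0, -1.2, 2.2, 0, 0, 0, 0, 0, 0, 0, 0, 0, 0, 0, 0])

```text
clock: 27.0
position: [0.5683, -0.3015, 0.2605]
ee_rot: [-0.001, 0.687, 0.727, -0.0]
contact_force: [-0.4, -0.4, 0.2]
width: 0.0424
gripper_force: 0.0
```

```bash
python3 - <<'E'
from h import *
s=get_state();print(s["position"],yaw(),s["clock"],s["width"])
a=blob("wrist",*PURP,1);p=blob("wrist",*PINK,1);b=blob("side",*PURP,1);c=blob("side",*PINK,1)
t=np.radians(3.2);Rm=np.array([[np.cos(t),-np.sin(t)],[np.sin(t),np.cos(t)]])
mx=lambda X:np.append((np.array(X)[:2]-[.5054,-.3055])@Rm,X[2]).round(4)
print(mx(plane("wrist",a,.092)),mx(plane("wrist",p,.092)))
# black sleeve in wrist
for x in(55,65,75): 
  for y in(-40,40): print(x,y,proj("wrist",np.append(np.array([.5054,-.3055])+Rm@[x/1e3,y/1e3],.1636)).round(0))
i=cv2.cvtColor(cam("wrist")["color"],cv2.COLOR_RGB2GRAY);print(i[100:250:10,300:400:4])
for r in range(60,260,15):
    k=np.where(i[r,280:400]<35)[0]; print(r,(k.min()+280,k.max()+280,len(k)) if len(k) else None)
E
```

```text
[ 0.56834301 -0.30148478  0.26053997] 93.21475847850122 27.0 0.04235257045488082
wrist [200, 131, 18, 16, 240] [208.  138.6]
wrist [204, 203, 17, 16, 244] [212.2 210.6]
side [294, 272, 6, 6, 29] [296.8 274.2]
side [290, 294, 7, 7, 35] [293.2 296.6]
[-0.0439  0.0357  0.092 ] [-0.0469 -0.0366  0.092 ]
55 -40 [311. 244.]
55 40 [310. 146.]
65 -40 [323. 244.]
65 40 [324. 146.]
75 -40 [336. 244.]
75 40 [337. 146.]
[[ 82  83 104 151 161  55 111 154 129 138 139 138 138 137 139 138 149 152
  150 147 152 150 150 149 152]
 [ 82  84  72  79  58  65 118 166 131 142 141 150 148 138 142 139 139 138
  140 148 151 149 152 149 151]
 [ 85  83  82 112 102 150 120 160 127 139 144 152 150 153 153 150 139 140
  141 138 141 141 154 152 119]
 [ 85  85  96 106  76 145 119 145 132 139 140 154 152 150 151 150 149 149
  139 138 138 110  82  82  80]
 [ 83 117 125  47  24  17  20  16 132 141 140 151 149 148 143 141 130 110
  126 139 141 141 140  82  84]
 [ 83 117 125  62  17  22  16  22 133 139 142 140 138 142 140 140 138 139
  141 140 140 140 139 123  79]
 [ 81 114 134  66  16  22  16  19 136 137 139 139 140 141 
[... 580 characters left out ...]
2  63  42  24  21  26  33 120 132 131 149 154 145 141 139  81  89
   90 133 141 148 151 150 153]
 [108  71  62  55  22  20  22  34 151 150 150 151 152 150 151  94  94  80
   45  40  43  63  79  84  83]
 [112 110  87  50  20  25  24  46 150 152 153 150 152 150  97  93  78  43
   52 133 159 142 129  94  54]]
60 None
75 None
90 None
105 None
120 None
135 (np.int64(313), np.int64(328), 16)
150 (np.int64(313), np.int64(328), 16)
165 (np.int64(313), np.int64(328), 16)
180 (np.int64(313), np.int64(328), 16)
195 (np.int64(313), np.int64(328), 16)
210 (np.int64(313), np.int64(328), 16)
225 (np.int64(313), np.int64(328), 16)
240 (np.int64(313), np.int64(327), 15)
255 (np.int64(313), np.int64(364), 16)
```

Emit:
send_rows(steps=[0, 0, 0, 4, 0, 0, 0, 0, 4, 0, 0, 0, 0, 3, 0, 0, 0, 0, 2.5, 0, 0, 0, 0, 0, 0, 0, 0, -0.7, 0, 0, 0, 0, -0.7, 0, 0, 0, 0, -1, 0, 0, 0, 0, -1, 0, 0, 0, 0, -1, 0, 0])

```text
clock: 28.1
position: [0.5238, -0.3043, 0.1268]
ee_rot: [0.001, 0.687, 0.727, 0.0]
contact_force: [0.4, 0.3, -0.2]
width: 0.0426
gripper_force: 0.4
```

Emit:
send_rows(steps=[0, 0, -1, 0, 0, 0, 0, -1, 0, 0, 0, 0, -0.7, 0, 0, 0, 0, 0, 0, 0, 0, 0, 0, 0, 0])

```text
clock: 28.6
position: [0.4977, -0.3058, 0.126]
ee_rot: [0.0, 0.687, 0.726, 0.0]
contact_force: [0.6, 1.3, 0.6]
width: 0.0431
gripper_force: 0.0
```

```bash
cat >> h.py <<'E'
t_=np.radians(3.2);Rm=np.array([[np.cos(t_),-np.sin(t_)],[np.sin(t_),np.cos(t_)]])
def mx(X): return np.append((np.array(X)[:2]-[.5054,-.3055])@Rm,X[2]).round(4)
def wx(x,y,z): return np.append(np.array([.5054,-.3055])+Rm@[x/1e3,y/1e3],z/1e3)
E
python3 - <<'E'
from h import *
s=get_state();print(s["position"],mx(s["position"]),s["contact_force"])
i=cv2.cvtColor(cam("side")["color"],cv2.COLOR_RGB2GRAY);cv2.imwrite("pics/s8.png",i)
for th in(0,.5,1,1.2,1.5,1.7): print(th,[proj("side",wx(58-58*np.cos(th),y,106+58*np.sin(th))).round(0).tolist() for y in(-45,0,45)])
for r in range(275,325,6): print(r,i[r,280:360:3])
E
```

```text
[ 0.49765109 -0.30575134  0.1259989 ] [-0.0078  0.0002  0.126 ] [0.62941001 1.30671231 0.59929188]
0 [[313.0, 296.0], [314.0, 281.0], [315.0, 268.0]]
0.5 [[316.0, 287.0], [317.0, 272.0], [318.0, 259.0]]
1 [[326.0, 280.0], [326.0, 266.0], [327.0, 252.0]]
1.2 [[331.0, 279.0], [331.0, 264.0], [332.0, 250.0]]
1.5 [[339.0, 278.0], [339.0, 263.0], [339.0, 249.0]]
1.7 [[345.0, 278.0], [344.0, 263.0], [344.0, 250.0]]
275 [103  96 108  92  93  52  58 121 149 155 160  95  22  42  71  94 111 118
  98  87 115 132 164 170 169 172 163]
281 [ 95 108  98  93  91  90  84  88  85  82  79  59  29  80  83 101 123 134
 133 129 142 146 172 168 170 170 170]
287 [ 75  72  73  72  91  83  84  94  89 108  86  36  37  57  80 127 123 137
 137 137 139 137 183 168 169 169 169]
293 [101  68  94  74  89  94 123 145  93  86  82  52 126 121  84 133 141 139
 139 139 141 139 177 167 168 168 168]
299 [ 98 132 131 129  84  91 119 168 165 169  77  64 117 143 168 165 146 137
 138 138 138 138 181 172 171 166 169]
305 [106 117 129  71  61 121  67  64  76  56  61  61  61  61  66 114 120 120
 116 129 171 173 183 158 163 169 171]
311 [120 125 129 130 129 130 132 106  84  85  73 122 117  83  65 122 140 141
 142 117  75  90 182 158 161 160 159]
317 [ 99 130 128 128 130 129 129 130 130 131 132 119 119 119 125 120 138 119
  83  83 101 102 190 158 160 158 159]
323 [102 128 126 128 127 128 127 127 131 129 129 129 137 148 143 135 136 135
 141 161 111 172 190 158 159 160 165]
```

Emit:
send_rows(steps=[0, 0, 0, -2, 0, 0, 0, 0, -3, 0, -1, 0, 0.8, -2, 0, -1, 0, 0, 0, 0, -1, 0, 0, 0, 0, -1, 0, 0, 0, 0, -1, 0, 0, 2, 0, -1, 0, 0, 2, 0, -1, 0, 0, 2, 0, -1, 0, 0, 1, 0, -1, 0, 0, 0.5, 0, -1, 0, 0, 0, 0])

```text
clock: 29.85
position: [0.5052, -0.3049, 0.1201]
ee_rot: [-0.001, 0.687, 0.727, -0.0]
contact_force: [0.4, -0.7, 0.0]
width: 0.0001
gripper_force: 0.0
```

```bash
python3 - <<'E'
from h import *
s=get_state();print(s["position"],mx(s["position"]),s["contact_force"],s["clock"],s["width"])
i=cv2.cvtColor(cam("side")["color"],cv2.COLOR_RGB2GRAY)
for r in range(269,305,4): print(r,i[r,300:340:2])
E
```

```text
[ 0.50519453 -0.30488805  0.12007595] [-0.0002  0.0006  0.1201] [ 0.41146128 -0.68626786  0.02353822] 29.85 0.00010448868510288282
269 [ 75  53  65  63  84  60  99  64  99  66  71 122 142 135 143 141 144 141
 138  92]
273 [ 74  84 160 173 170 172 143  26  38  54 102 100 105 102 117 119 117  91
  88  86]
277 [ 81  80 113 113 107 113  80  22  18  36  63  62  57  75  84 119 130 125
 128 117]
281 [ 88  93  85  89  71  80  59  29  33  74  84  83  80 103 129 144 135 134
 135 128]
285 [ 79  88  72  73  63  64  44  29  30  46  65  72 128 107 127 138 145 141
 138 137]
289 [ 95  95 101 115  82  93  50  32  33  72  80  87 127 136 137 138 138 137
 139 137]
293 [100 104  92 115  81  82  31  30  29 133 112  87 124 138 139 139 136 137
 139 138]
297 [190 215 215 215 204  97  34  76  42  91  97  98  99  99 122 139 141 139
 141 140]
301 [126  84 115  96  78  60  83 157 130 116  93  92 102 107 123 128 129 130
 123 137]
```

Emit:
send_rows(steps=[-1, 0, 0, 0.4, 0, -1, 0, 0, 0.3, 0, -1, 0, 0, 0.2, 0, -1, 0, 0, 0, 0])

```text
clock: 30.3
position: [0.5055, -0.3051, 0.1118]
ee_rot: [-0.0, 0.687, 0.727, -0.0]
contact_force: [-0.1, 0.4, -0.7]
width: 0.0004
gripper_force: 0.0
```

Emit:
send_rows(steps=[-1, 0, 0, 0.2, 0, -1, 0, 0, 0.2, 0, -1, 0, 0, 0.2, 0, -1, 0, 0, 0, 0])

```text
clock: 30.7
position: [0.5054, -0.305, 0.1055]
ee_rot: [-0.0, 0.687, 0.727, -0.0]
contact_force: [-0.5, 0.9, 0.2]
width: 0.0
gripper_force: 0.0
```

Emit:
send_rows(steps=[-1, 0, 0, 0.3, 0, -1, 0, 0, 0.3, 0, -1, 0, 0, 0.2, 0, -1, 0, 0, 0, 0])

```text
clock: 31.1
position: [0.5053, -0.305, 0.0974]
ee_rot: [-0.0, 0.687, 0.727, -0.0]
contact_force: [-0.4, 0.4, 0.4]
width: -0.0002
gripper_force: 0.0
```

Emit:
send_rows(steps=[-1, 0, 0, 0.2, 0, -1, 0, 0, 0.1, 0, -1, 0, 0, 0, 0])

```text
clock: 31.4
position: [0.5055, -0.3051, 0.0947]
ee_rot: [-0.0, 0.687, 0.727, -0.0]
contact_force: [-0.8, 0.5, 1.6]
width: 0.0004
gripper_force: 0.0
```

Emit:
send_rows(steps=[-1, 0, 0, 0.15, 0, -1, 0, 0, 0.1, 0, -1, 0, 0, 0, 0])

```text
clock: 31.7
position: [0.5055, -0.3051, 0.0922]
ee_rot: [-0.0, 0.687, 0.727, -0.0]
contact_force: [0.1, -0.5, 0.8]
width: -0.0001
gripper_force: 0.0
```

```bash
python3 - <<'E'
from h import *
i=cv2.cvtColor(cam("wrist")["color"],cv2.COLOR_RGB2GRAY)
for y in(-45,-20,0,20,45): print(y,proj("wrist",wx(0,y,106)).round(0),proj("wrist",wx(0,y,125)).round(0))
for r in range(20,330,20): print(r,i[r,260:380:5])
a=blob("wrist",*PURP,1);p=blob("wrist",*PINK,1)
print(mx(plane("wrist",a,.092)),mx(plane("wrist",p,.092)))
E
```

```text
-45 [321. 342.] [322. 370.]
-20 [321. 301.] [322. 326.]
0 [322. 265.] [322. 287.]
20 [322. 227.] [322. 244.]
45 [322. 174.] [322. 186.]
20 [ 85  90 153 168 172 173 167 121 147 159 174  77 159 160 157 159 159 160
 163 161 161 159 158 158]
40 [173 170 176 140 106 118 180 182 183 184 185 121  46  71  77 124 132 130
 130 131 129 130 128 130]
60 [194 191  77  85  84  76  66  68 182 181 186 187 161 182 182 183 184 184
 184 187 205 201 163 131]
80 [164 168 190 191 194 191 198 199 188 178 162 121 132 142 145 154 163 170
 176 182 185 176 128 134]
100 [116 119 152 182 179 181 183 183 182 185 184 186 185 184 169 168 168 170
 123  70  73  76  76  77]
120 [188 188 191 190 191 193 193 195 195 195 196 197 198 197 201 200 199 200
 120 123 121 121 120 121]
140 [104 102 105 156 159 172 173 174 175 175 177 178 175 181 179 181 183 184
 107 101  99 104 129 115]
160 [ 73  83  86  87  86  48  47  67  84  66  13  80 158 167  67  28  76  78
  67  36 144 147 132 137]
180 [ 76 148 148 147 148 149 148 150 149 101  16  22  32  36  32  27  83  82
  84  79  82  83  83  80]
200 [ 87  87  86  88  80  77  53  78  85  84   9  19  21  21  27  26  64  67
  52  38  61  61 110 112]
220 [ 55  51  53  56  84  79  36  57  57  58  14  12  18  19  19  20 101  74
  52  39  71  73 128 130]
240 [106 106  83  55  45  46  37  57  56  55  12  20  14  15  14  15  55  54
  44  48  56  97 107 107]
260 [118 120 112  55  77  82  50  54  54  61  63  43  12  59  62  42  55  54
  42  79  83 110 111 107]
280 [ 54  65  67  67 105  90  19  19  21  60  61  38   5  59  62  60  20  19
  18  90 105 108 108 110]
300 [118 106  97  82  69  15  15  19  27  63  66  30  11  69  69  52  13  18
  14  24  46  85 107 106]
320 [25 12  9  7 17 14 13 16 11 17 13 18  6 13 15 14 19 16 16  8  9 15 14 18]
wrist [215, 171, 35, 32, 1003] [232.2 186.4]
wrist [222, 298, 30, 18, 401] [236.6 305.3]
[-0.0437  0.0356  0.092 ] [-0.0466 -0.0322  0.092 ]
```

Emit:
send_rows(steps=[-1, 0, 0, 0.15, 0, -1, 0, 0, 0.15, 0, -1, 0, 0, 0, 0])

```text
clock: 32.05
position: [0.5059, -0.3054, 0.0911]
ee_rot: [0.001, 0.687, 0.727, 0.0]
contact_force: [-2.3, 1.6, 8.3]
width: -0.0003
gripper_force: 4.5
```

Emit:
send_rows(steps=[-1, 0, 0, -1, 0, -1, 0, 0, -3, 0, -1, 0, 0, -3, 0, -1, 2, -2.8, 0, 0, -1, 2, -2.8, 0, 0, -1, 2, -2.9, 0, 0, -1, 0, 0, 0, 0, -1, 0, 0, 2, 0, -1, 0, 0, 3, 0, -1, 0, 0, 2.5, 0, -1, 0, 0, 0, 0, -1, 0, 0, 0, 0])

```text
clock: 33.25
position: [0.418, -0.2504, 0.0847]
ee_rot: [0.0, 0.687, 0.727, 0.0]
contact_force: [0.0, 0.0, -0.1]
width: -0.0002
gripper_force: 0.0
```

```bash
python3 - <<'E'
from h import *
s=get_state();print(s["position"],mx(s["position"]),s["contact_force"],s["clock"],yaw())
print("dropper",mx(plane("side",(363,270),0)),"timer",mx(plane("side",(240,285),0)))
i=cv2.cvtColor(cam("side")["color"],cv2.COLOR_RGB2GRAY)
for th in(0,.15): print(proj("side",wx(-14-75*np.cos(th),92+75*np.sin(th),123)))
for r in range(236,262,3): print(r,i[r,262:330:3])
E
```

```text
[ 0.41797992 -0.25042707  0.08471696] [-0.0842  0.0599  0.0847] [ 0.0454593   0.02303351 -0.05412425] 33.25 93.20104698309946
dropper [0.1247 0.1595 0.    ] timer [-0.187  0.085  0.   ]
[278.17048675 247.15041922]
[279.02052102 244.13756331]
236 [ 23  46  60  20  19  24  23  25  22  37 151  86  85  29  22 155 154 155
 143 107 154 154 161]
239 [ 21  23  46  56  31  19  53  20  75 153  82  26  31  27 133 154 156 153
 154 156 156 154 159]
242 [ 24  23  23  24  24  19 115  30 110  83  23  26  24 126 155 154 154 154
 100 144 154 153 151]
245 [ 64  26  14  22  22  23  29  26  25  33  26  24 127 154 153 158 153 156
 132 151 154 156 156]
248 [118  65  27  33  23  23  25  26  29  27  28 147 171 173 168 169  81 135
 165 156 159 153 150]
251 [117 119 116 118  50  36  33  25  54  77  79 113 106 113 143 115 160 162
 152 170 182 113  92]
254 [114 117 114 117  61  84  93  30  83  84  86  88  96  86  97  86  96 101
  92 100 103  92  90]
257 [115 116 116 116  68  94  91  39  89  99 101  98  94 104 144 154 132 136
 126 119 104  82  81]
260 [115 114 114 116  74  95  93  39 114 116 111 110 107 106 164 172 173 173
 167 167 113 110 110]
```

Emit:
send_rows(steps=[-1, 0.6, -0.4, 0, 0, -1, 0.6, 0, 0, 0, -1, 1, -0.2, 0, 7.5, -1, 1, -0.2, 0, 7.5, -1, 1, -0.2, 0, 7.5, -1, 1, -0.2, 0, 7.5, -1, 0, 0, 0, 0])

```text
clock: 34.0
position: [0.4107, -0.1971, 0.0852]
ee_rot: [0.001, 0.851, 0.525, 0.0]
contact_force: [0.1, 0.5, -0.1]
width: 0.0003
gripper_force: 0.0
```

```bash
python3 - <<'E'
from h import *
s=get_state();m=mx(s["position"]);print(m,s["contact_force"],yaw())
f=np.radians(93.2-yaw()); r=m[:2]*1e3-[-14,92]; print(f,"along",r@[-np.cos(f),np.sin(f)],"behind",-r@[np.sin(f),np.cos(f)])
E
```

```text
[-0.0885  0.1135  0.0852] [ 0.05554683  0.52194151 -0.11622737] 63.29468010024597
0.5219462961128885 along 75.2995762427441 behind 18.50604813738391
```

```bash
python3 - <<'E'
from h import *
d=cam("side")["color"]; i=cv2.cvtColor(d,cv2.COLOR_RGB2GRAY)
w=cv2.cvtColor(cam("wrist")["color"],cv2.COLOR_RGB2GRAY)
for th in(0,.1,.5,.6):
  print(th)
  for r in(40,65,85):
    X=wx(-14-r*np.cos(th),92+r*np.sin(th),123.5)
    o=[]
    for n,im in(("side",i),("wrist",w)):
        u=proj(n,X).round(0).astype(int); o+= [u.tolist(), int(im[u[1],u[0]]) if 0<=u[1]<400 and 0<=u[0]<640 else None]
    print(r,o)
E
```

```text
0
40 [[293, 248], 156, [419, 294], 81]
65 [[282, 247], 77, [365, 319], 18]
85 [[274, 247], 117, [325, 339], 16]
0.1
40 [[293, 247], 153, [415, 287], 121]
65 [[283, 245], 30, [359, 308], 28]
85 [[275, 245], 108, [316, 324], 18]
0.5
40 [[296, 243], 166, [410, 253], 183]
65 [[287, 239], 29, [347, 254], 28]
85 [[280, 236], 24, [297, 255], 18]
0.6
40 [[297, 242], 160, [411, 244], 184]
65 [[289, 238], 53, [348, 239], 40]
85 [[282, 234], 27, [297, 235], 13]
```

Emit:
send_rows(steps=[-1, 1, -0.2, 0.3, 7.5, -1, 1, -0.2, 0, 7.5, -1, 1, -0.2, 0, 7.5, -1, 1, -0.2, 0, 7.5, -1, 1, -0.2, 0, 7.5, -1, 1, -0.2, 0, 7.5, -1, 1, -0.2, 0, 7.5, -1, 0, 0, 0, 0])

```text
clock: 34.9
position: [0.4533, -0.1434, 0.0815]
ee_rot: [-0.0, 0.996, 0.095, 0.0]
contact_force: [-0.5, -1.2, -0.0]
width: 0.0001
gripper_force: 0.0
```

Emit:
send_rows(steps=[-1, 0.5, -0.1, 0, 3.7, -1, 0.3, 0, 0, 2, -1, 0, 0, 0, 0])

```text
clock: 35.2
position: [0.4596, -0.141, 0.0812]
ee_rot: [-0.001, 0.999, 0.045, -0.001]
contact_force: [-1.2, 0.2, -0.5]
width: 0.0001
gripper_force: 0.7
```

```bash
python3 - <<'E'
from h import *
s=get_state();m=mx(s["position"]);print(m,s["contact_force"],s["moment"],yaw())
f=np.radians(93.2-yaw()); r=m[:2]*1e3-[-14,92]; print(f,"along",r@[-np.cos(f),np.sin(f)],"behind",-r@[np.sin(f),np.cos(f)])
E
```

```text
[-0.0365  0.1668  0.0812] [-1.17008597  0.21453765 -0.46721686] [0.11022465 0.2546524  0.04948011] 5.212225508897454
1.5356763663720177 along 75.54391182601628 behind 19.859692495682786
```

Emit:
send_rows(steps=[-1, 0.2, 0, 0, 2, -1, 0.2, 0, 0, 0, -1, 0, 0, 0, 0])

```text
clock: 35.5
position: [0.4636, -0.1407, 0.0811]
ee_rot: [-0.0, 1.0, 0.027, -0.001]
contact_force: [-3.2, 1.2, 0.2]
width: -0.0
gripper_force: 1.4
```

Emit:
send_rows(steps=[-1, 0.15, 0, 0, 0, -1, 0, 0, 0, 0])

```text
clock: 35.7
position: [0.4637, -0.1407, 0.081]
ee_rot: [-0.0, 1.0, 0.027, -0.002]
contact_force: [-6.6, 0.8, 1.7]
width: -0.0005
gripper_force: 3.2
```

Force has risen while the arm no longer moves, so the lever is at its stop. One more small push, then back off and rise.

Emit:
send_rows(steps=[-1, 0.15, 0, 0, 0, -1, 0.1, 0, 0, 0, -1, 0, 0, 0, 0, -1, 0, 0, 0, 0])

```text
clock: 36.1
position: [0.4637, -0.1406, 0.0809]
ee_rot: [-0.0, 1.0, 0.028, -0.005]
contact_force: [-11.6, -1.5, 5.9]
width: 0.0001
gripper_force: 5.7
```

Emit:
send_rows(steps=[-1, -0.5, 0, 0, 0, -1, -1, 0, 0, 0, -1, -1, 0, 0, 0, -1, 0, 0, -3, 0, -1, 0, 0, -4, 0, -1, 0, 0, -4, 0, -1, -3, 0, -3, 0, -1, -3, 0, 0, 0, -1, -3, 0, 0, 0, -1, 0, 0, 0, 0, -1, 0, 0, 0, 0])

```text
clock: 37.2
position: [0.3538, -0.1471, 0.2218]
ee_rot: [0.001, 1.0, 0.026, 0.001]
contact_force: [0.5, 0.1, -0.5]
width: -0.0001
gripper_force: 0.0
```

```bash
python3 - <<'E'
from h import *
s=get_state();print(mx(s["position"]),s["contact_force"],yaw(),s["clock"])
d={n:cam(n)["color"] for n in("side","wrist","top")}
g={n:cv2.cvtColor(v,cv2.COLOR_RGB2GRAY) for n,v in d.items()}
print("caps",[mx(plane("wrist",blob("wrist",*c,1),.092)) for c in(PURP,PINK)])
A=wx(-14,92,123.5)
for n in("side","wrist","top"):
  for th in(1.4,1.5,1.57,1.65): print(n,th,[(u.tolist(),int(g[n][u[1],u[0]])) if 0<=u[1]<400 and 0<=u[0]<640 else None for u in(proj(n,wx(-14-r*np.cos(th),92+r*np.sin(th),123.5)).round(0).astype(int) for r in(40,60,90,96))])
# grip mask centroid in wrist near expected, across lever at r=75
for r in(60,75,90):
  P=[(a,int(g["wrist"][u[1],u[0]])) for a in range(-18,19,2) for u in[proj("wrist",wx(-14+a,92+r,123.5)).round(0).astype(int)] if 0<=u[1]<400 and 0<=u[0]<640]
  print(r,P)
for y in(-40,0,40): print("bar",y,[(a,int(g["wrist"][u[1],u[0]])) for a in range(-16,17,3) for u in[proj("wrist",wx(a,y,112)).round(0).astype(int)] if 0<=u[1]<400 and 0<=u[0]<640])
E
```

```text
[-0.1425  0.1666  0.2218] [ 0.4878503   0.05026235 -0.52106801] 2.9550754017617074 37.2
wrist [475, 53, 22, 19, 379] [485.3  62. ]
wrist [564, 57, 27, 19, 422] [576.8  66.1]
caps [array([-0.0433,  0.0352,  0.092 ]), array([-0.0465, -0.0372,  0.092 ])]
side 1.4 [([308, 238], 151), ([307, 233], 156), ([305, 225], 149), ([305, 224], 149)]
side 1.5 [([309, 238], 152), ([309, 233], 97), ([309, 225], 149), ([309, 224], 152)]
side 1.57 [([311, 238], 176), ([311, 233], 29), ([312, 225], 75), ([312, 224], 123)]
side 1.65 [([312, 238], 179), ([313, 233], 24), ([314, 225], 90), ([315, 224], 144)]
wrist 1.4 [([369, 23], 87), ([340, 29], 52), ([297, 37], 125), ([288, 39], 124)]
wrist 1.5 [([369, 17], 177), ([339, 19], 25), ([295, 23], 19), ([286, 24], 84)]
wrist 1.57 [([369, 12], 181), ([339, 12], 27), ([294, 13], 34), ([285, 13], 8)]
wrist 1.65 [([369, 7], 178), ([339, 4], 23), ([294, 0], 59), ([285, 0], 123)]
top 1.4 [([400, 201], 62), ([395, 203], 166), ([387, 205], 99), ([385, 205], 113)]
top 1.5 [([400, 200], 129), ([394, 201], 25), ([386, 202], 44), ([384, 203], 95)]
top 1.57 [([400, 199], 191), ([394, 200], 29), ([386, 201], 50), ([384, 201], 32)]
top 1.65 [([400, 199], 191), ([394, 199], 31), ([386, 199], 33), ([384, 199], 54)]
60 [(-18, 86), (-16, 88), (-14, 88), (-12, 87), (-10, 50), (-8, 16), (-6, 15), (-4, 25), (-2, 28), (0, 27), (2, 30), (4, 29), (6, 21)]
75 [(-18, 85), (-16, 86), (-14, 86), (-12, 89), (-10, 52), (-8, 11), (-6, 19), (-4, 26), (-2, 29), (0, 35), (2, 33), (4, 25), (6, 21)]
90 [(-18, 123), (-16, 124), (-14, 124), (-12, 125), (-10, 76), (-8, 8), (-6, 23), (-4, 33), (-2, 36), (0, 31), (2, 31), (4, 25), (6, 21)]
bar -40 [(-16, 118), (-13, 120), (-10, 119), (-7, 21)]
bar 0 [(-16, 56), (-13, 58), (-10, 48), (-7, 12)]
bar 40 [(-16, 199), (-13, 201), (-10, 105), (-7, 14)]
```

```bash
python3 -c "
from rig import *
print(sign_off())"
```

```text
the job is handed in; nothing more can be done
None
```

I handed the job in at 37 s: both tubes lie flat in the outer grooves with the middle one empty, the bar is down, and the cam lever is locked at its stop. Camera and force readings back this up, but the rig returned no verdict. The first tube slipped from the grip just above its groove but settled correctly, and I felt no contact with the bystander items.

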